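# Run the washed tea doser clear and lay the tray

### The arm

A 6-joint arm with a two-finger parallel gripper is mounted at the origin on the work surface. World frame = base frame: x ahead of the robot, y to its left, z up, the work surface at z = 0. Lengths are in m, angles in degrees, forces in N, time in s.
With the tool pointing down it reaches from about 0.35 to 0.875 m from the base axis. Payload 4.2 kg.
Tool frame: the origin (TCP) lies on the centre line of the jaws, within the pads' length; the fingertips stand 17 mm ahead of it and the grasp point (between the pads) lies 2 mm behind it; z points along the fingers, y is the direction in which the jaws open and shut (so a half turn about z gives the same grasp; the last joint's range is limited). The gripper opens to 87 mm and grips with 3 to 60 N. Pads are 19 mm wide; open, the fingers measure 117 mm over their backs; the gripper's body (75 mm by 190 mm) begins 51 mm behind the grasp point.
Start: joints at [87.296, 22.042, 0.453, 0, -68.411, -14.817], TCP at [0.188, 0.596, 0.24] pointing down, gripper open.
Joint ranges: [-179.83, 179.83], [-69.29, 118.12], [-61.27, 80.66], [-181.25, 117.63], [-171.15, -9.14], [-177.46, 177.46]. Speed limits (degrees/s): [159.86, 159.86, 180, 180, 180, 180].

### API

Orientations are given as a 3x3 rotation matrix whose columns are the frame's x, y, z axes.
In Python, from station import * gives the robot as it stands.
- The arm moves only by the tool play_rows, never from a script. Its argument "targets" is a list that holds one entry, the list of rows, each a list of 5 numbers: the closure, from 0 (fully open) to 1 (shut), then the shift along the world's x, y, z in m, then the turn about the world's z in rad. In form: [[[gripper, x, y, z, twist], ...]]. A call has 1 to 5 rows; each row is the pose to reach, as a shift and turn from the pose commanded when the call began; what a row does not reach only later rows make up. A row lasts 1/12 s, in which the tool goes at most 41.7 mm and 7.16 degrees, less where a joint would pass 70% of its speed; a pose out of reach is approached as far as the arm can. A call with a gripper value outside its range is refused whole. The fingers move at their own pace and stop on an object; the grip force is fixed at half the most. Time passes only in rows, so rows that repeat a pose let the fingers close. It gives the time, the measured TCP pose, the force and the opening at its end, in the units of the state.
- sense(): the state, without advancing time (a new reading comes with each control period).
- capture(name): name is "side" or "top"; returns the picture (384x512x3 uint8, blue, green, red); there is no depth.
- get_calibration(name): a dict with "camera_matrix" (3x3 intrinsics, pixels), "T" (4x4, takes a point from camera to world coordinates). Camera axes: x right, y up, looking along -z (the intrinsics and any distortion apply to the point x, -y, -z); pixel columns grow to the right and rows downward; lengths in m; the calibration is good to about 2 mm. A picture is of the moment at which its call begins. get_calibration takes no time and is no camera call.
- finish_job(): hands the job in, once; it reports no verdict.
The state is a dict: "time_s": time; "joints": joint angles; "joint_velocities": joint speeds; "effort": joint torques, N m; "tcp_pos": TCP position; "ee_rot": TCP orientation; "wrist_force": force on the tool from outside, world axes, zero at the start; "moment": the same for the moment, N m; "gripper_width": opening from 0.0 (shut) to 1.0 (fully open).
Only numpy, scipy, OpenCV 4.12 (cv2) and the standard library are available. Lean on these libraries where they do the work, as an engineer would, in place of code of your own. Each camera call takes 0.05 s, during which the arm holds its last target. There are 200 camera calls.

### The job

The crank doser has been washed and is empty: take the steel cup from the tray, stand it upright on the grey disc under the doser's chute and let go of it, then crank the doser exactly three full turns clockwise seen from above, without overrunning and with the cup standing there all the while, so that the crank ends where it began. Then put the cup back on the tray, and stand every brown mug from the dresser on the tray too, all of them upright and well inside the rim. Do not move the kettle or the caddy.

Things in the scene. Friction and masses are not known exactly. Their poses are not given: they have to be found in the camera images.
- tray_mid (a point): Sizes are in mm. A round brown tray of two stacked wicker-look tiers, fixed, outside diameter 344; the flat floor of the upper tier is 34 above the dresser and 332 across inside, with a rim that stands 11 above the floor. This point is the centre of that floor, z up
- cup_mid (a point): steel catch cup without a handle, outside diameter 60 at the rim, 80 high, wall 3; it starts upright on the tray. This point is on its axis, half-way up (40 above its underside); z is up along its axis
- doser: the white tea doser, fixed: a foot plate 12 thick, a column 80 across, above it a clear empty hopper 100 across, its lid 186 above the dresser, a crank on top, and a steel chute on its own -x side that ends 93 from the axis, about 96 above the dresser. Origin under the crank axis, at dresser height; z up
- doser_spot (a point): centre of the grey disc (52 across) on the doser's foot plate, where a cup stands under the chute; on the plate's top, 12 above the dresser. Its own +x points level to the crank axis, 140 away; the plate reaches 50 to either side and 60 outwards. The chute ends 47 short of this point, so a cup can be set down straight from above with the jaws to its two sides
- crank_axis (a point): point on the upright axis of the doser's crank, 226 above the dresser (half-way up the knob)
- crank_knob (a point): centre of the crank's knob, an upright black cylinder 24 across and 50 high that spins freely on its pin; it goes round in a level circle of radius 60 about the crank axis, its middle 226 and its top about 250 above the dresser. The steel arm below it has its top 197 above the dresser; nothing stands higher than the knob
- crank (a joint): angle of the crank in rad: 0 at the start, growing as it turns clockwise seen from above, 6.283 more for every turn, no stop and no mark to count by; it stays where it is left and takes about 2 to 3 N at the knob
- mug1_mid (a point): a brown glazed mug, outside diameter 64 at the rim, 85 high, wall 4, with a loop handle on its own +y side that reaches 68 from the axis; one to three mugs are present, upright on the dresser. This point is on the mug's axis, half-way up (42.5 above its underside); z is up along its axis, and the plain sides are at its own +x and -x. An absent mug reads None
- mug2_mid (a point): a brown glazed mug, outside diameter 64 at the rim, 85 high, wall 4, with a loop handle on its own +y side that reaches 68 from the axis; one to three mugs are present, upright on the dresser. This point is on the mug's axis, half-way up (42.5 above its underside); z is up along its axis, and the plain sides are at its own +x and -x. An absent mug reads None
- mug3_mid (a point): a brown glazed mug, outside diameter 64 at the rim, 85 high, wall 4, with a loop handle on its own +y side that reaches 68 from the axis; one to three mugs are present, upright on the dresser. This point is on the mug's axis, half-way up (42.5 above its underside); z is up along its axis, and the plain sides are at its own +x and -x. An absent mug reads None
- kettle_mid (a point): white ceramic kettle about 140 across and 160 high with spout and handle, a bystander beyond the doser; the point is 70 above its underside, on its axis
- caddy_mid (a point): round steel tea caddy with a spring-clip lid, 94 across and 107 high, a bystander at the far right; the point is half-way up, on its axis
Not all that is in view belongs to the job. What is shaped like the part that bears cup_mid but purple is not meant.

How it is judged (in metres and radians):
On the way, in this order (a step that is already met when the one before it is completed fails the run):
1. the steel cup stands upright and let go on the disc under the chute, before the crank is turned (horizontal distance between cup_mid and doser_spot below 0.02 m and angle between cup_mid's own z axis and vertical below 0.12 rad and z of cup_mid in the frame of doser_spot between 0.032 and 0.048 m and contact force between the fingers and cup below 0.2 N and value of joint crank below 0.4 rad), for 0.3 s.
2. the crank has come to rest three full turns on, with the cup still standing under the chute (horizontal distance between cup_mid and doser_spot below 0.02 m and angle between cup_mid's own z axis and vertical below 0.12 rad and z of cup_mid in the frame of doser_spot between 0.032 and 0.048 m and value of joint crank between 18.4996 and 19.1996 rad and velocity of joint crank between -0.1 and 0.1 rad/s), for 0.4 s.
At the end, for the whole second after the job is handed in: The cup and every mug present stand on the tray's floor, let go, upright within 0.15 rad, their axes within 130 mm of the tray's centre and their middles within 10 mm of their standing height; the crank is at three full turns (18.85 rad) within 0.35 rad (horizontal distance between each of cup_mid, mug1_mid, mug2_mid, mug3_mid and tray_mid below 0.13 m and angle between each of cup_mid, mug1_mid, mug2_mid, mug3_mid's own z axis and vertical below 0.15 rad and z of cup_mid in the frame of tray_mid between 0.03 and 0.05 m and contact force between the fingers and cup below 0.2 N and z of mug1_mid in the frame of tray_mid between 0.0325 and 0.0525 m and contact force between the fingers and mug1 below 0.2 N and z of mug2_mid in the frame of tray_mid between 0.0325 and 0.0525 m and contact force between the fingers and mug2 below 0.2 N and z of mug3_mid in the frame of tray_mid between 0.0325 and 0.0525 m and contact force between the fingers and mug3 below 0.2 N and value of joint crank between 18.4996 and 19.1996 rad); the robot touches nothing.
It fails at once if the crank is overrun by more than 0.6 rad past three turns (value of joint crank above 19.4496 rad).
It fails at once if the crank is turned backwards by more than 0.6 rad from its start (value of joint crank below -0.6 rad).
It fails at once if the crank is part-way (0.7 rad from start to 0.7 rad before three turns) while the cup is not under the chute (more than 30 mm off) (value of joint crank between 0.7 and 18.1496 rad and horizontal distance between cup_mid and doser_spot above 0.03 m).
It fails at once if the cup is tipped over (more than 0.7 rad) (angle between cup_mid's own z axis and vertical above 0.7 rad).
It fails at once if the kettle or the caddy is moved by more than 25 mm (distance of any of kettle_mid, caddy_mid from where it was at the start of the episode above 0.025 m).
Of mug1, mug2, mug3 only 1 to 3 are there at a start; the rules pass over those that are not, and their reading is None.
At some moment in a run one of mug1, mug2, mug3 may be knocked a few centimetres aside while the robot is not near it.
It also fails if it takes over 210 s, if anything falls off the work surface, if the arm or the gripper's body presses on something with over 40 N, if the wrist force passes 120 N, or if a joint passes its speed limit or range.

## Working session

There is one attempt and no reset: what is moved stays moved. The work goes in short steps, Python scripts to look and compute and a tool call to move; the robot and the scene stay as the last step left them, time stands still between calls to the robot, and variables do not carry over. Pictures are saved under pics/ and viewed, on a budget of 14 in all, crops included, one or two more only if the job needs it, and the job is handed in when it is done.

Besides the shell and the picture viewer there is one more tool, called by a JSON object that holds its "api" and its "payload". play_rows: Moves the arm, as the interface text tells. Its arguments: {"type":"object","properties":{"targets":{"type":"array","items":{"type":"array","items":{"type":"array","items":{"type":"number"}}}}},"required":["targets"]}

```bash
ls; mkdir -p pics; python3 - <<'E'
from station import *
import cv2
s=sense();print(s['time_s'],s['tcp_pos'],s['ee_rot'],s['gripper_width'])
for n in('top','side'):
    cv2.imwrite(f'pics/{n}0.png',cv2.resize(capture(n),(768,576),interpolation=cv2.INTER_CUBIC)); print(get_calibration(n))
E
```

```text
pics
0.0 [0.18798954 0.59546531 0.23846675] [[ 9.53539313e-01 -3.01268070e-01 -5.72911907e-04]
 [-3.01268604e-01 -9.53537053e-01 -2.07780300e-03]
 [ 7.96829682e-05  2.15386721e-03 -9.99997677e-01]] 0.999389706353329
{'camera_matrix': array([[347.67456415,   0.        , 252.71250261],
       [  0.        , 347.67456415, 192.72073299],
       [  0.        ,   0.        ,   1.        ]]), 'T': array([[ 0.00310886,  0.99231991, -0.12365893,  0.34545108],
       [-0.99968209,  0.00617815,  0.02444484,  0.06081008],
       [ 0.02502109,  0.12354363,  0.99202365,  1.20666675],
       [ 0.        ,  0.        ,  0.        ,  1.        ]])}
{'camera_matrix': array([[404.9074299 ,   0.        , 251.02377878],
       [  0.        , 404.9074299 , 189.54352621],
       [  0.        ,   0.        ,   1.        ]]), 'T': array([[ 0.79406485,  0.42710758, -0.43248136, -0.1568628 ],
       [-0.60761676,  0.5767483 , -0.54604329, -0.78913118],
       [ 0.01621366,  0.6963767 ,  0.71749328,  1.23085144],
       [ 0.        ,  0.        ,  0.        ,  1.        ]])}
```

View pics/top0.png

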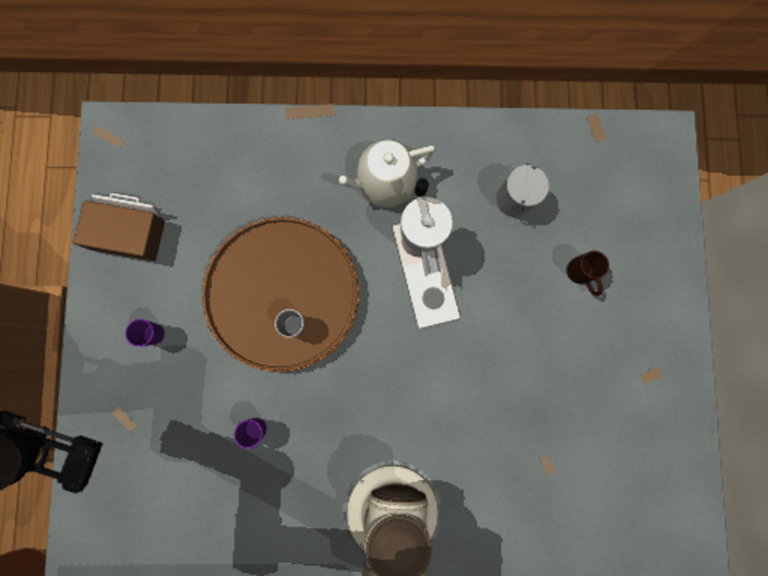

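View pics/side0.png

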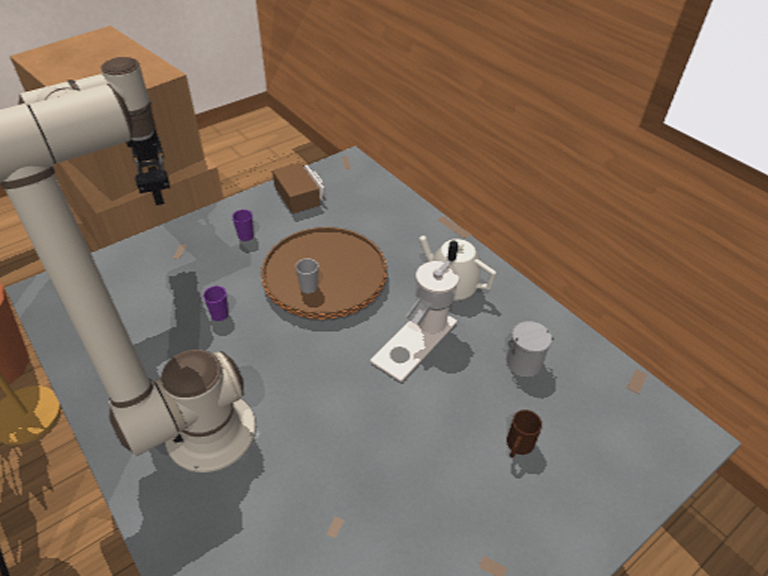

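```bash
cat > h.py <<'E'
from station import *
import cv2, numpy as np
def ray(n,u,v,z):
    c=get_calibration(n);K=c['camera_matrix'];T=c['T']
    d=T[:3,:3]@np.array([(u-K[0,2])/K[0,0],-(v-K[1,2])/K[1,1],-1]);o=T[:3,3]
    return (o+d*(z-o[2])/d[2])[:2]
def proj(n,p):
    c=get_calibration(n);K=c['camera_matrix'];T=c['T']
    q=T[:3,:3].T@(np.asarray(p)-T[:3,3]);return np.array([K[0,2]-K[0,0]*q[0]/q[2],K[1,2]+K[1,1]*q[1]/q[2]])
def crop(im,u,v,r=25,s=380):
    p=im[int(v)-r:int(v)+r,int(u)-r:int(u)+r];return cv2.resize(p,(s,s),interpolation=cv2.INTER_NEAREST)
def montage(name,items,r=25,s=290):
    cv2.imwrite('pics/'+name,np.hstack([crop(im,u,v,r,s) for im,u,v in items]) if len(items)<3 else
      np.vstack([np.hstack([crop(im,u,v,r,s) for im,u,v in items[:2]]),np.hstack([crop(im,u,v,r,s) for im,u,v in items[2:4]])]))
E
python3 - <<'E'
from h import *
t=capture('top');s=capture('side');cv2.imwrite('pics/t.png',t);cv2.imwrite('pics/s.png',s)
k=1.5
montage('m1.png',[(t,193,215),(t,289,199),(t,283,132),(t,393,181)])
montage('m2.png',[(s,205,183),(s,266,236),(s,300,170),(s,349,288)])
for n,u,v,z in [('tray',281,293,.04),('cup',289,323,.114),('cupS',308,262,.114),('disc',433,299,.012),('discS',400,355,.012),('axis',427,222,.19),('knob',422,187,.25),('knobS',453,245,.25),('mug',595,264,.085),('mugS',525,423,.085),('handle',597,290,.045)]:
    print(n,ray('side' if n[-1]=='S' else 'top',u/k,v/k,z).round(4))
E
```

```text
tray [0.4807 0.252 ]
cup [0.4092 0.2216]
cupS [0.4204 0.2344]
disc [ 0.4721 -0.0933]
discS [ 0.4747 -0.0934]
axis [ 0.6081 -0.0598]
knob [ 0.6606 -0.0437]
knobS [ 0.6626 -0.0475]
mug [ 0.5439 -0.4428]
mugS [ 0.5379 -0.44  ]
handle [ 0.4912 -0.4624]
```

View pics/m1.png

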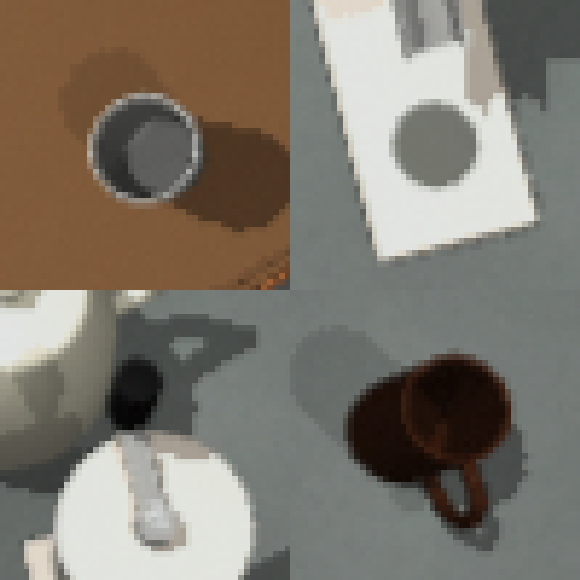

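View pics/m2.png

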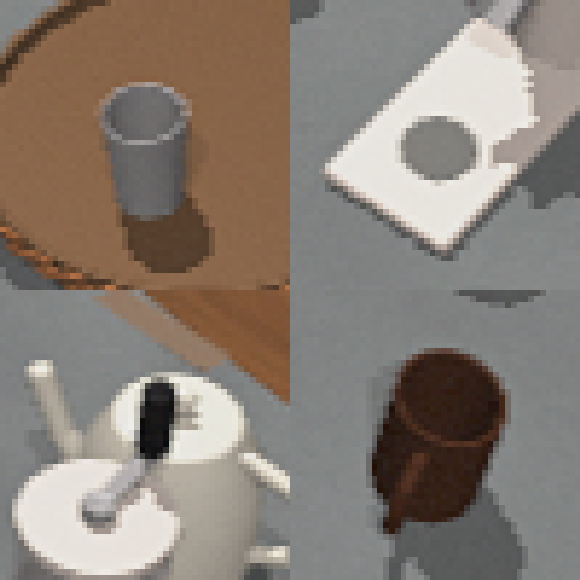

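```bash
python3 - <<'E'
from h import *
for n,u,v,z in [('cup',193.2,215.5,.114),('cupS',205,177.5,.114),('disc',289,198.7,.012),('discS',266.5,236.5,.012),('axis',284.7,146.7,.2),('knob',282.1,122.5,.25),('knobS',303.1,162,.25),('mug',396.6,176.5,.085),('mugS',351.9,281.6,.085),('handle',398.5,196,.05)]:
    print(n,ray('side' if n[-1]=='S' else 'top',u,v,z).round(4))
# tray from mask fit
t=cv2.imread('pics/t.png');h=cv2.cvtColor(t,cv2.COLOR_BGR2HSV)
m=cv2.inRange(h,(5,80,60),(20,255,255));m[:135]=0;m[:,:133]=0;m[260:]=0;m[:,250:]=0
c=max(cv2.findContours(m,0,2)[0],key=cv2.contourArea);e=cv2.fitEllipse(cv2.convexHull(c));print(e,ray('top',*e[0],.04))
E
```

```text
cup [0.4087 0.2199]
cupS [0.4105 0.2216]
disc [ 0.4743 -0.0945]
discS [ 0.4747 -0.0924]
axis [ 0.6095 -0.0587]
knob [ 0.667 -0.046]
knobS [ 0.6707 -0.0445]
mug [ 0.5423 -0.4425]
mugS [ 0.544  -0.4427]
handle [ 0.4815 -0.4614]
((186.5594482421875, 195.76988220214844), (102.91484069824219, 105.21263122558594), 65.31210327148438) [0.47916157 0.25455547]
```

{"api": "play_rows", "payload": {"targets": [[[0, 0.1, -0.17, 0, 0.5585], [0, 0.1, -0.17, 0, 0.5585], [0, 0.1, -0.17, 0, 0.5585], [0, 0.1, -0.17, 0, 0.5585], [0, 0.1, -0.17, 0, 0.5585]]]}}

```text
time_s: 0.62
tcp_pos: [0.2888, 0.423, 0.2394]
ee_rot: [[0.967, 0.254, -0.0], [0.254, -0.967, -0.001], [-0.001, 0.001, -1.0]]
wrist_force: [0.3, 0.9, -0.3]
gripper_width: 1.004
```

{"api": "play_rows", "payload": {"targets": [[[0, 0.1215, -0.205, 0, 0], [0, 0.1215, -0.205, 0, 0], [0, 0.1215, -0.205, 0, 0], [0, 0.1215, -0.205, 0, 0], [0, 0.1215, -0.205, 0, 0]]]}}

```text
time_s: 1.03
tcp_pos: [0.3948, 0.2449, 0.2398]
ee_rot: [[0.968, 0.251, 0.0], [0.251, -0.968, 0.0], [0.0, -0.0, -1.0]]
wrist_force: [0.2, 1.0, -0.4]
gripper_width: 1.0
```

{"api": "play_rows", "payload": {"targets": [[[0, 0, 0, 0, 0], [0, 0, 0, 0, 0], [0, 0, 0, 0, 0]]]}}

```text
time_s: 1.28
tcp_pos: [0.3944, 0.2467, 0.2396]
ee_rot: [[0.968, 0.249, 0.0], [0.249, -0.968, 0.0], [0.0, -0.0, -1.0]]
wrist_force: [0.9, 0.2, -1.2]
gripper_width: 1.002
```

```bash
python3 -c "
from h import *
s=sense();print(s['time_s'],s['tcp_pos'],s['ee_rot'].round(4) if hasattr(s['ee_rot'],'round') else s['ee_rot'],s['wrist_force'])"
```

```text
1.2833 [0.39444648 0.24672427 0.23958167] [[ 9.685e-01  2.492e-01  1.000e-04]
 [ 2.492e-01 -9.685e-01  4.000e-04]
 [ 2.000e-04 -4.000e-04 -1.000e+00]] [ 0.87970586  0.22799301 -1.20220086]
```

{"api": "play_rows", "payload": {"targets": [[[0, 0.015, -0.026, -0.03, 0], [0, 0.015, -0.026, -0.07, 0], [0, 0.015, -0.026, -0.11, 0], [0, 0.015, -0.026, -0.146, 0], [0, 0.015, -0.026, -0.146, 0]]]}}

```text
time_s: 1.7
tcp_pos: [0.4051, 0.2185, 0.0875]
ee_rot: [[0.968, 0.251, -0.011], [0.251, -0.968, -0.01], [-0.013, 0.007, -1.0]]
wrist_force: [-0.3, -1.4, -0.4]
gripper_width: 0.999
```

{"api": "play_rows", "payload": {"targets": [[[0, 0, 0, 0, 0], [1, 0, 0, 0, 0], [1, 0, 0, 0, 0], [1, 0, 0, 0, 0], [1, 0, 0, 0, 0]]]}}

```text
time_s: 2.12
tcp_pos: [0.41, 0.2218, 0.0953]
ee_rot: [[0.968, 0.25, 0.003], [0.25, -0.968, 0.003], [0.003, -0.002, -1.0]]
wrist_force: [0.3, -0.7, -0.3]
gripper_width: 0.782
```

{"api": "play_rows", "payload": {"targets": [[[1, 0, 0, 0, 0], [1, 0, 0, 0, 0], [1, 0, 0, 0, 0], [1, 0, 0, 0, 0], [1, 0, 0, 0, 0]]]}}

```text
time_s: 2.53
tcp_pos: [0.4098, 0.2214, 0.0945]
ee_rot: [[0.968, 0.25, 0.001], [0.25, -0.968, 0.001], [0.002, -0.001, -1.0]]
wrist_force: [-1.7, 1.2, 6.6]
gripper_width: 0.651
```

{"api": "play_rows", "payload": {"targets": [[[1, 0, 0, 0, 0], [1, 0, 0, 0.01, 0], [1, 0, 0, 0.03, 0], [1, 0, 0, 0.05, 0], [1, 0, 0, 0.06, 0]]]}}

```text
time_s: 2.95
tcp_pos: [0.4098, 0.2209, 0.1551]
ee_rot: [[0.968, 0.25, 0.001], [0.25, -0.968, 0.001], [0.002, -0.001, -1.0]]
wrist_force: [0.5, 0.8, -1.4]
gripper_width: 0.658
```

{"api": "play_rows", "payload": {"targets": [[[1, 0.003, -0.015, 0, 0], [1, 0.009, -0.045, 0, 0], [1, 0.016, -0.075, 0, 0], [1, 0.022, -0.105, 0, 0], [1, 0.028, -0.135, 0, 0]]]}}

```text
time_s: 3.37
tcp_pos: [0.4367, 0.0841, 0.153]
ee_rot: [[0.968, 0.25, -0.001], [0.25, -0.968, -0.001], [-0.002, 0.0, -1.0]]
wrist_force: [0.1, 0.3, -1.9]
gripper_width: 0.653
```

{"api": "play_rows", "payload": {"targets": [[[1, 0.006, -0.03, 0, 0], [1, 0.012, -0.06, 0, 0], [1, 0.018, -0.09, 0, 0], [1, 0.025, -0.12, 0, 0], [1, 0.03, -0.14, 0, 0]]]}}

```text
time_s: 3.78
tcp_pos: [0.4667, -0.0566, 0.1529]
ee_rot: [[0.969, 0.248, -0.002], [0.248, -0.969, -0.0], [-0.002, -0.0, -1.0]]
wrist_force: [1.1, 0.4, -2.0]
gripper_width: 0.655
```

{"api": "play_rows", "payload": {"targets": [[[1, 0.003, -0.02, 0, 0], [1, 0.006, -0.04, 0, 0], [1, 0.006, -0.04, 0, 0], [1, 0.006, -0.04, 0, 0], [1, 0.006, -0.04, 0, 0]]]}}

```text
time_s: 4.2
tcp_pos: [0.4727, -0.0941, 0.153]
ee_rot: [[0.968, 0.249, -0.001], [0.249, -0.968, 0.0], [-0.001, -0.001, -1.0]]
wrist_force: [-0.3, 0.8, -2.8]
gripper_width: 0.651
```

```bash
python3 - <<'E'
from h import *
t=capture('top');s=capture('side')
p=sense()['tcp_pos'];print(p)
a=proj('top',[.4745,-.0935,.1]);b=proj('side',[.4745,-.0935,.1]);print(a,b)
montage('m3.png',[(t,*a),(s,*b)],r=40,s=390)
E
```

```text
[ 0.47300759 -0.09358581  0.15334226]
[292.21340243 195.71261896] [267.70664325 221.79581492]
```

View pics/m3.png

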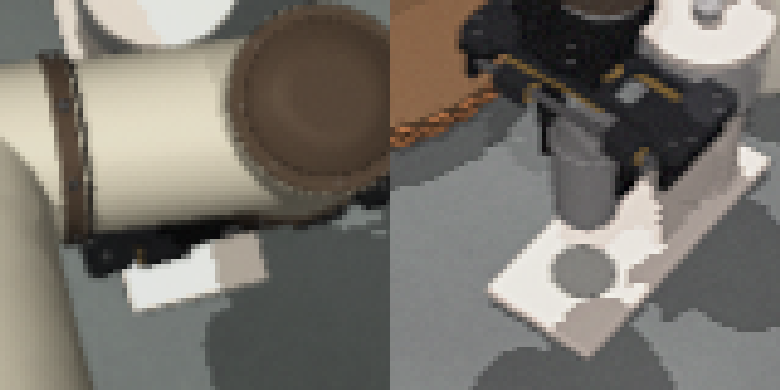

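{"api": "play_rows", "payload": {"targets": [[[1, 0.0015, 0, -0.015, 0], [1, 0.0015, 0, -0.035, 0], [1, 0.0015, 0, -0.055, 0], [1, 0.0015, 0, -0.068, 0], [1, 0.0015, 0, -0.075, 0]]]}}

```text
time_s: 4.72
tcp_pos: [0.4737, -0.0934, 0.0769]
ee_rot: [[0.968, 0.251, -0.003], [0.251, -0.968, -0.0], [-0.003, -0.001, -1.0]]
wrist_force: [-0.4, 0.1, -2.4]
gripper_width: 0.652
```

{"api": "play_rows", "payload": {"targets": [[[1, 0, 0, -0.002, 0], [1, 0, 0, -0.004, 0], [1, 0, 0, -0.006, 0], [1, 0, 0, -0.006, 0], [1, 0, 0, -0.006, 0]]]}}

```text
time_s: 5.13
tcp_pos: [0.4753, -0.0941, 0.0732]
ee_rot: [[0.968, 0.25, 0.001], [0.25, -0.968, 0.0], [0.001, 0.0, -1.0]]
wrist_force: [0.5, -0.1, -1.3]
gripper_width: 0.654
```

{"api": "play_rows", "payload": {"targets": [[[1, -0.0005, 0, -0.001, 0], [1, -0.0005, 0, -0.0015, 0], [1, -0.0005, 0, -0.0015, 0]]]}}

```text
time_s: 5.38
tcp_pos: [0.4752, -0.0942, 0.0725]
ee_rot: [[0.968, 0.251, 0.002], [0.251, -0.968, -0.0], [0.002, 0.001, -1.0]]
wrist_force: [-0.7, -0.1, 5.9]
gripper_width: 0.651
```

{"api": "play_rows", "payload": {"targets": [[[0, 0, 0, 0, 0], [0, 0, 0, 0, 0], [0, 0, 0, 0, 0], [0, 0, 0, 0, 0], [0, 0, 0, 0, 0]]]}}

```text
time_s: 5.8
tcp_pos: [0.4743, -0.0942, 0.071]
ee_rot: [[0.968, 0.25, -0.0], [0.25, -0.968, -0.0], [-0.0, 0.0, -1.0]]
wrist_force: [0.0, 0.8, -0.4]
gripper_width: 0.936
```

{"api": "play_rows", "payload": {"targets": [[[0, 0, 0, 0, 0], [0, 0, 0, 0, 0], [0, 0, 0, 0, 0], [0, 0, 0, 0, 0], [0, 0, 0, 0, 0]]]}}

```text
time_s: 6.22
tcp_pos: [0.4743, -0.0942, 0.071]
ee_rot: [[0.968, 0.25, -0.0], [0.25, -0.968, -0.0], [-0.0, 0.0, -1.0]]
wrist_force: [0.7, 0.9, -0.9]
gripper_width: 0.999
```

{"api": "play_rows", "payload": {"targets": [[[0, 0, 0, 0.01, 0], [0, 0, 0, 0.04, 0], [0, 0, 0, 0.08, 0], [0, 0, 0, 0.12, 0], [0, 0, 0, 0.16, 0]]]}}

```text
time_s: 6.63
tcp_pos: [0.4738, -0.0943, 0.2328]
ee_rot: [[0.968, 0.25, -0.001], [0.25, -0.968, -0.0], [-0.001, -0.0, -1.0]]
wrist_force: [1.0, 0.7, -1.1]
gripper_width: 0.997
```

{"api": "play_rows", "payload": {"targets": [[[0, 0, 0.02, 0.03, 0], [0, 0, 0.06, 0.06, 0], [0, 0, 0.1, 0.08, 0], [0, 0, 0.14, 0.08, 0], [0, 0, 0.18, 0.08, 0]]]}}

```text
time_s: 7.05
tcp_pos: [0.4746, 0.0805, 0.3134]
ee_rot: [[0.968, 0.249, 0.005], [0.249, -0.968, 0.002], [0.005, -0.001, -1.0]]
wrist_force: [0.5, 0.5, -0.4]
gripper_width: 1.0
```

```bash
python3 - <<'E'
from h import *
t=capture('top');s=capture('side')
print(sense()['tcp_pos'])
montage('m4.png',[(t,289,196),(s,266,225),(t,283,132),(s,300,170)])
E
```

```text
[0.47440736 0.08345589 0.31135312]
```

View pics/m4.png

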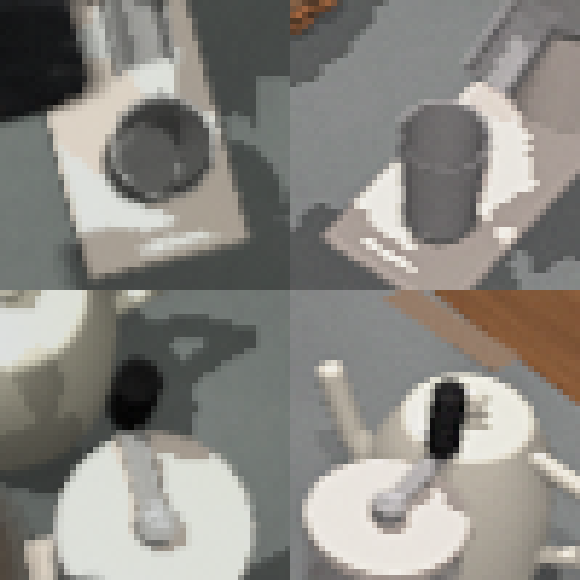

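{"api": "play_rows", "payload": {"targets": [[[0, 0.03, -0.02, 0, 0], [0, 0.06, -0.04, 0, 0], [0, 0.09, -0.06, 0, 0], [0, 0.12, -0.08, 0, 0], [0, 0.15, -0.1, 0, 0]]]}}

```text
time_s: 7.57
tcp_pos: [0.6253, -0.0227, 0.3105]
ee_rot: [[0.968, 0.25, -0.001], [0.25, -0.968, -0.0], [-0.001, -0.0, -1.0]]
wrist_force: [0.9, 1.3, 0.9]
gripper_width: 1.001
```

{"api": "play_rows", "payload": {"targets": [[[0, 0.03, -0.02, 0, 0], [0, 0.0435, -0.0275, 0, 0], [0, 0.0435, -0.0275, 0, 0], [0, 0.0435, -0.0275, 0, 0], [0, 0.0435, -0.0275, 0, 0]]]}}

```text
time_s: 7.98
tcp_pos: [0.6671, -0.0487, 0.3107]
ee_rot: [[0.968, 0.25, -0.001], [0.25, -0.968, 0.0], [-0.001, -0.0, -1.0]]
wrist_force: [0.6, -0.2, 0.1]
gripper_width: 1.001
```

```bash
python3 - <<'E'
from h import *
s=capture('side')
print(sense()['tcp_pos'])
montage('m5.png',[(s,300,165),(s,266,225)],r=35,s=380)
E
```

```text
[ 0.66702073 -0.04833113  0.31123635]
```

View pics/m5.png

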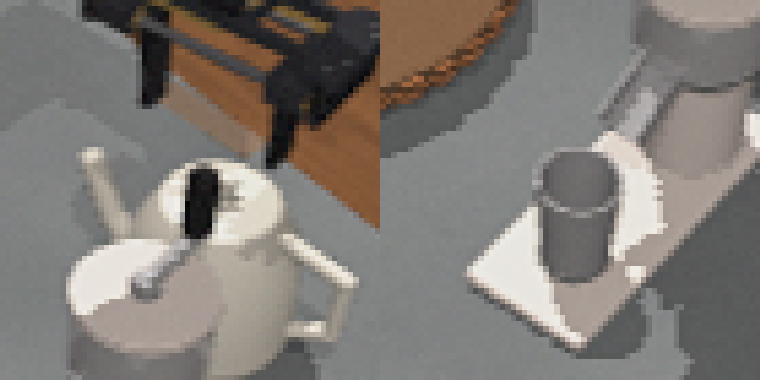

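{"api": "play_rows", "payload": {"targets": [[[0, 0.001, 0.004, -0.015, 0], [0, 0.001, 0.004, -0.04, 0], [0, 0.001, 0.004, -0.06, 0], [0, 0.001, 0.004, -0.075, 0], [0, 0.001, 0.004, -0.075, 0]]]}}

```text
time_s: 8.45
tcp_pos: [0.6661, -0.0436, 0.2328]
ee_rot: [[0.968, 0.251, -0.007], [0.251, -0.968, 0.0], [-0.006, -0.002, -1.0]]
wrist_force: [0.1, -0.0, -1.2]
gripper_width: 0.999
```

{"api": "play_rows", "payload": {"targets": [[[0.6, 0, 0, 0, 0], [0.6, 0, 0, 0, 0], [0.6, 0, 0, 0, 0], [0.6, 0, 0, 0, 0], [0.6, 0, 0, 0, 0]]]}}

```text
time_s: 8.87
tcp_pos: [0.6692, -0.0445, 0.2371]
ee_rot: [[0.968, 0.25, 0.002], [0.25, -0.968, 0.0], [0.002, 0.0, -1.0]]
wrist_force: [-0.9, -0.3, 0.9]
gripper_width: 0.708
```

{"api": "play_rows", "payload": {"targets": [[[0.6, 0, 0, 0, 0], [0.6, 0, 0, 0, 0], [0.6, 0, 0, 0, 0], [0.6, 0, 0, 0, 0], [0.6, 0, 0, 0, 0]]]}}

```text
time_s: 9.28
tcp_pos: [0.6688, -0.0446, 0.2358]
ee_rot: [[0.968, 0.25, -0.0], [0.25, -0.968, -0.0], [-0.0, 0.0, -1.0]]
wrist_force: [0.3, -0.4, 1.1]
gripper_width: 0.418
```

```bash
python3 - <<'E'
from h import *
s=capture('side')
print(sense()['tcp_pos'],sense()['wrist_force'])
for z in (.25,.22):print(proj('side',[.668,-.044,z]))
cv2.imwrite('pics/m6.png',crop(s,300,165,25,500))
E
```

```text
[ 0.66884583 -0.04460111  0.23585889] [ 0.01156134 -0.48656585 -0.70698878]
[302.44197264 162.22083016]
[301.56634282 168.29727224]
```

View pics/m6.png

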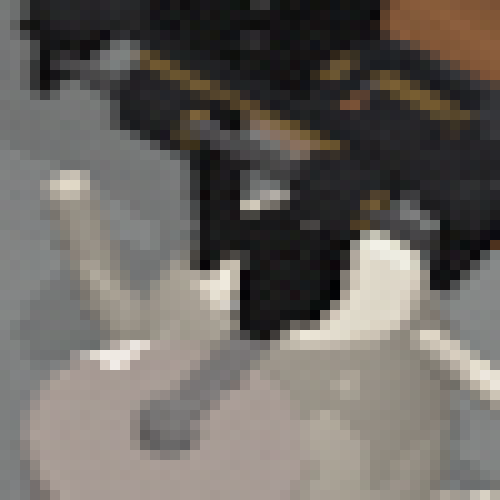

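{"api": "play_rows", "payload": {"targets": [[[1, 0, 0, 0, 0], [1, 0, 0, 0, 0], [1, 0, 0, 0, 0], [1, 0, 0, 0, 0], [1, 0, 0, 0, 0]]]}}

```text
time_s: 9.75
tcp_pos: [0.6689, -0.0447, 0.2359]
ee_rot: [[0.968, 0.25, 0.0], [0.25, -0.968, -0.0], [0.0, 0.0, -1.0]]
wrist_force: [0.1, -0.7, -0.1]
gripper_width: 0.264
```

{"api": "play_rows", "payload": {"targets": [[[1, 0, 0, 0, 0], [1, 0, 0, 0, 0], [1, 0, 0, 0, 0], [1, 0, 0, 0, 0], [1, 0, 0, 0, 0]]]}}

```text
time_s: 10.17
tcp_pos: [0.6689, -0.0447, 0.2359]
ee_rot: [[0.968, 0.25, 0.0], [0.25, -0.968, -0.0], [-0.0, 0.0, -1.0]]
wrist_force: [0.1, -0.8, -0.1]
gripper_width: 0.265
```

```bash
python3 - <<'E'
from h import *
s=sense();print(s['tcp_pos'],s['wrist_force'],s['gripper_width'])
a0=np.radians(14.3);c=lambda a:.06*np.array([np.cos(a),np.sin(a)])
print(np.round(c(a0),4))
for q in range(4):
    b=a0-q*np.pi/2
    print([[1,*map(float,np.round(c(b-np.radians(18*i))-c(b),4)),0,0] for i in range(1,6)])
E
```

```text
[ 0.66887148 -0.04468951  0.23593238] [ 0.13789541 -0.82836397 -0.0588314 ] 0.2646168287957045
[0.0581 0.0148]
[[1, 0.0017, -0.0187, 0, 0], [1, -0.0024, -0.037, 0, 0], [1, -0.012, -0.0531, 0, 0], [1, -0.0261, -0.0655, 0, 0], [1, -0.0433, -0.073, 0, 0]]
[[1, -0.0187, -0.0017, 0, 0], [1, -0.037, 0.0024, 0, 0], [1, -0.0531, 0.012, 0, 0], [1, -0.0655, 0.0261, 0, 0], [1, -0.073, 0.0433, 0, 0]]
[[1, -0.0017, 0.0187, 0, 0], [1, 0.0024, 0.037, 0, 0], [1, 0.012, 0.0531, 0, 0], [1, 0.0261, 0.0655, 0, 0], [1, 0.0433, 0.073, 0, 0]]
[[1, 0.0187, 0.0017, 0, 0], [1, 0.037, -0.0024, 0, 0], [1, 0.0531, -0.012, 0, 0], [1, 0.0655, -0.0261, 0, 0], [1, 0.073, -0.0433, 0, 0]]
```

{"api": "play_rows", "payload": {"targets": [[[1, 0.0017, -0.0187, 0, 0], [1, -0.0024, -0.037, 0, 0], [1, -0.012, -0.0531, 0, 0], [1, -0.0261, -0.0655, 0, 0], [1, -0.0433, -0.073, 0, 0]]]}}

```text
time_s: 10.58
tcp_pos: [0.6259, -0.118, 0.2359]
ee_rot: [[0.968, 0.249, 0.003], [0.249, -0.968, 0.001], [0.003, -0.001, -1.0]]
wrist_force: [1.9, 6.5, 0.2]
gripper_width: 0.265
```

{"api": "play_rows", "payload": {"targets": [[[1, 0, 0, 0, 0], [1, 0, 0, 0, 0]]]}}

```text
time_s: 10.75
tcp_pos: [0.6236, -0.1183, 0.2359]
ee_rot: [[0.968, 0.249, -0.003], [0.249, -0.969, -0.0], [-0.003, -0.001, -1.0]]
wrist_force: [-2.3, 0.1, 0.4]
gripper_width: 0.268
```

Small forces, good tracking. Continue.

{"api": "play_rows", "payload": {"targets": [[[1, -0.0187, -0.0017, 0, 0], [1, -0.037, 0.0024, 0, 0], [1, -0.0531, 0.012, 0, 0], [1, -0.0655, 0.0261, 0, 0], [1, -0.073, 0.0433, 0, 0]]]}}

```text
time_s: 11.17
tcp_pos: [0.5525, -0.0749, 0.236]
ee_rot: [[0.968, 0.249, 0.002], [0.249, -0.968, -0.001], [0.001, 0.002, -1.0]]
wrist_force: [5.4, -1.5, -4.3]
gripper_width: 0.268
```

{"api": "play_rows", "payload": {"targets": [[[1, -0.0017, 0.0187, 0, 0], [1, 0.0024, 0.037, 0, 0], [1, 0.012, 0.0531, 0, 0], [1, 0.0261, 0.0655, 0, 0], [1, 0.0433, 0.073, 0, 0]]]}}

```text
time_s: 11.58
tcp_pos: [0.5957, -0.0012, 0.2358]
ee_rot: [[0.968, 0.251, -0.003], [0.251, -0.968, -0.003], [-0.004, 0.002, -1.0]]
wrist_force: [-0.8, -9.4, -1.6]
gripper_width: 0.266
```

{"api": "play_rows", "payload": {"targets": [[[1, 0.0187, 0.0017, 0, 0], [1, 0.037, -0.0024, 0, 0], [1, 0.0531, -0.012, 0, 0], [1, 0.0655, -0.0261, 0, 0], [1, 0.073, -0.0433, 0, 0]]]}}

```text
time_s: 12.0
tcp_pos: [0.6691, -0.0441, 0.2357]
ee_rot: [[0.968, 0.252, -0.005], [0.252, -0.968, -0.001], [-0.005, -0.001, -1.0]]
wrist_force: [-7.1, 0.6, 2.9]
gripper_width: 0.265
```

{"api": "play_rows", "payload": {"targets": [[[1, 0, 0, 0, 0], [1, 0, 0, 0, 0]]]}}

```text
time_s: 12.17
tcp_pos: [0.6693, -0.0458, 0.2358]
ee_rot: [[0.969, 0.249, -0.002], [0.249, -0.969, -0.002], [-0.002, 0.001, -1.0]]
wrist_force: [-2.2, -3.0, 1.4]
gripper_width: 0.267
```

```bash
python3 - <<'E'
from h import *
s=capture('side');print(sense()['wrist_force'])
montage('m7.png',[(s,300,165),(s,266,225)],r=35,s=380)
E
```

```text
[-1.73097256 -3.25106013  1.45608874]
```

View pics/m7.png

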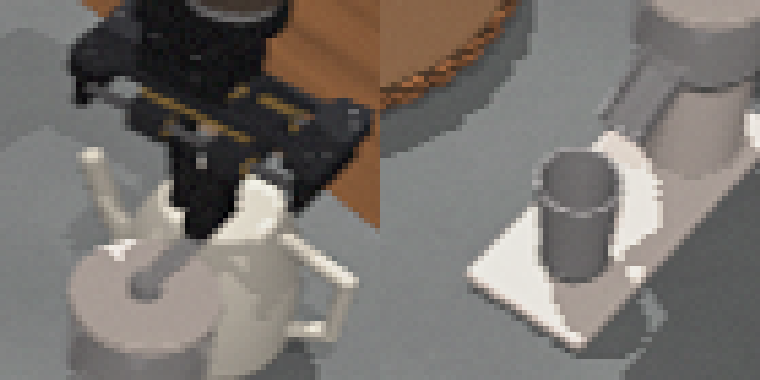

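One turn is done: the knob is held, and the cup at crop (575,215) has not moved. The second turn follows.

{"api": "play_rows", "payload": {"targets": [[[1, 0.0017, -0.0187, 0, 0], [1, -0.0024, -0.037, 0, 0], [1, -0.012, -0.0531, 0, 0], [1, -0.0261, -0.0655, 0, 0], [1, -0.0433, -0.073, 0, 0]]]}}

```text
time_s: 12.63
tcp_pos: [0.6269, -0.1176, 0.2359]
ee_rot: [[0.968, 0.25, 0.005], [0.25, -0.968, 0.001], [0.005, 0.001, -1.0]]
wrist_force: [2.1, 4.9, -0.2]
gripper_width: 0.266
```

{"api": "play_rows", "payload": {"targets": [[[1, -0.0187, -0.0017, 0, 0], [1, -0.037, 0.0024, 0, 0], [1, -0.0531, 0.012, 0, 0], [1, -0.0655, 0.0261, 0, 0], [1, -0.073, 0.0433, 0, 0]]]}}

```text
time_s: 13.05
tcp_pos: [0.5523, -0.0744, 0.2359]
ee_rot: [[0.968, 0.249, 0.004], [0.249, -0.968, 0.0], [0.004, 0.001, -1.0]]
wrist_force: [7.3, -1.2, -4.7]
gripper_width: 0.265
```

{"api": "play_rows", "payload": {"targets": [[[1, -0.0017, 0.0187, 0, 0], [1, 0.0024, 0.037, 0, 0], [1, 0.012, 0.0531, 0, 0], [1, 0.0261, 0.0655, 0, 0], [1, 0.0433, 0.073, 0, 0]]]}}

```text
time_s: 13.47
tcp_pos: [0.5947, -0.0015, 0.2358]
ee_rot: [[0.968, 0.251, -0.003], [0.251, -0.968, -0.003], [-0.003, 0.002, -1.0]]
wrist_force: [-0.4, -8.5, -1.9]
gripper_width: 0.266
```

{"api": "play_rows", "payload": {"targets": [[[1, 0.0187, 0.0017, 0, 0], [1, 0.037, -0.0024, 0, 0], [1, 0.0531, -0.012, 0, 0], [1, 0.0655, -0.0261, 0, 0], [1, 0.073, -0.0433, 0, 0]]]}}

```text
time_s: 13.88
tcp_pos: [0.6689, -0.0437, 0.2357]
ee_rot: [[0.968, 0.252, -0.002], [0.252, -0.968, 0.001], [-0.002, -0.001, -1.0]]
wrist_force: [-4.4, 2.0, 2.4]
gripper_width: 0.266
```

{"api": "play_rows", "payload": {"targets": [[[1, 0, 0, 0, 0], [1, 0, 0, 0, 0]]]}}

```text
time_s: 14.05
tcp_pos: [0.669, -0.0454, 0.2359]
ee_rot: [[0.969, 0.249, 0.001], [0.249, -0.969, -0.001], [0.001, 0.001, -1.0]]
wrist_force: [0.3, -1.6, 0.0]
gripper_width: 0.273
```

Third turn.

{"api": "play_rows", "payload": {"targets": [[[1, 0.0017, -0.0187, 0, 0], [1, -0.0024, -0.037, 0, 0], [1, -0.012, -0.0531, 0, 0], [1, -0.0261, -0.0655, 0, 0], [1, -0.0433, -0.073, 0, 0]]]}}

```text
time_s: 14.47
tcp_pos: [0.6261, -0.1178, 0.2359]
ee_rot: [[0.968, 0.25, 0.004], [0.25, -0.968, 0.0], [0.004, 0.001, -1.0]]
wrist_force: [2.6, 4.4, -1.0]
gripper_width: 0.262
```

{"api": "play_rows", "payload": {"targets": [[[1, -0.0187, -0.0017, 0, 0], [1, -0.037, 0.0024, 0, 0], [1, -0.0531, 0.012, 0, 0], [1, -0.0655, 0.0261, 0, 0], [1, -0.073, 0.0433, 0, 0]]]}}

```text
time_s: 14.88
tcp_pos: [0.5521, -0.074, 0.2359]
ee_rot: [[0.968, 0.249, 0.005], [0.249, -0.968, 0.001], [0.005, 0.001, -1.0]]
wrist_force: [8.8, -0.9, -6.5]
gripper_width: 0.269
```

{"api": "play_rows", "payload": {"targets": [[[1, -0.0017, 0.0187, 0, 0], [1, 0.0024, 0.037, 0, 0], [1, 0.012, 0.0531, 0, 0], [1, 0.0261, 0.0655, 0, 0], [1, 0.0433, 0.073, 0, 0]]]}}

```text
time_s: 15.3
tcp_pos: [0.5937, -0.0018, 0.2358]
ee_rot: [[0.968, 0.251, -0.003], [0.251, -0.968, -0.003], [-0.004, 0.002, -1.0]]
wrist_force: [-0.8, -8.3, -1.4]
gripper_width: 0.265
```

{"api": "play_rows", "payload": {"targets": [[[1, 0.0187, 0.0017, 0, 0], [1, 0.037, -0.0024, 0, 0], [1, 0.0531, -0.012, 0, 0], [1, 0.0655, -0.0261, 0, 0], [1, 0.073, -0.0433, 0, 0]]]}}

```text
time_s: 15.72
tcp_pos: [0.6686, -0.0433, 0.2358]
ee_rot: [[0.968, 0.252, -0.001], [0.252, -0.968, 0.001], [-0.0, -0.001, -1.0]]
wrist_force: [-3.5, 3.9, 0.5]
gripper_width: 0.267
```

{"api": "play_rows", "payload": {"targets": [[[1, 0, 0, 0, 0], [1, 0, 0, 0, 0], [1, 0, 0, 0, 0], [1, 0, 0, 0, 0], [1, 0, 0, 0, 0]]]}}

```text
time_s: 16.13
tcp_pos: [0.6686, -0.0439, 0.2359]
ee_rot: [[0.968, 0.251, 0.0], [0.251, -0.968, -0.0], [0.0, 0.0, -1.0]]
wrist_force: [2.3, -2.1, -1.8]
gripper_width: 0.267
```

{"api": "play_rows", "payload": {"targets": [[[0.3, 0, 0, 0, 0], [0.3, 0, 0, 0, 0], [0.3, 0, 0, 0, 0], [0.3, 0, 0, 0, 0], [0.3, 0, 0, 0, 0]]]}}

```text
time_s: 16.55
tcp_pos: [0.6686, -0.0444, 0.2359]
ee_rot: [[0.968, 0.25, -0.001], [0.25, -0.968, 0.0], [-0.0, -0.0, -1.0]]
wrist_force: [-0.7, -0.8, -0.3]
gripper_width: 0.559
```

{"api": "play_rows", "payload": {"targets": [[[0.3, 0, 0, 0, 0], [0.3, 0, 0, 0, 0], [0.3, 0, 0, 0.015, 0], [0.3, 0, 0, 0.04, 0], [0.3, 0, 0, 0.075, 0]]]}}

```text
time_s: 16.97
tcp_pos: [0.6674, -0.0445, 0.3084]
ee_rot: [[0.968, 0.25, -0.007], [0.25, -0.968, -0.0], [-0.007, -0.002, -1.0]]
wrist_force: [0.9, 0.6, 0.0]
gripper_width: 0.697
```

{"api": "play_rows", "payload": {"targets": [[[0, -0.03, 0.02, 0, 0], [0, -0.06, 0.04, 0, 0], [0, -0.09, 0.06, 0, 0], [0, -0.12, 0.08, 0, 0], [0, -0.15, 0.11, 0, 0]]]}}

```text
time_s: 17.38
tcp_pos: [0.5177, 0.0646, 0.311]
ee_rot: [[0.969, 0.248, -0.0], [0.248, -0.969, -0.0], [-0.0, 0.0, -1.0]]
wrist_force: [0.2, 2.2, 1.0]
gripper_width: 0.97
```

```bash
python3 - <<'E'
from h import *
t=capture('top');s=capture('side');cv2.imwrite('pics/t2.png',t)
print(sense()['tcp_pos'])
montage('m8.png',[(t,283,132),(s,300,170),(t,289,196),(t,393,181)])
E
```

```text
[0.51596046 0.06721276 0.3120477 ]
```

View pics/m8.png

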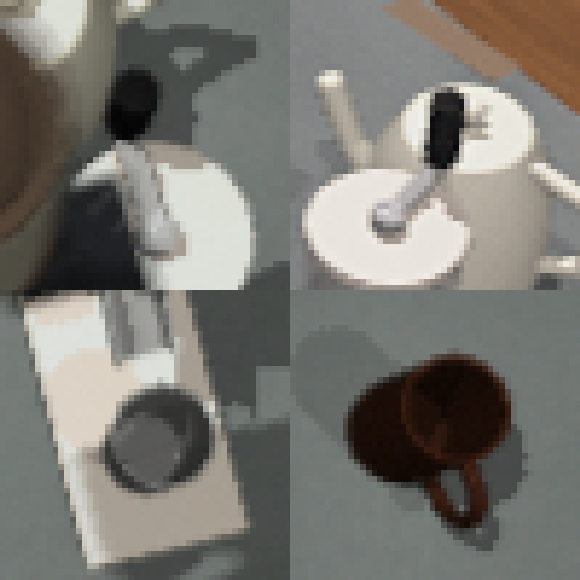

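{"api": "play_rows", "payload": {"targets": [[[0, -0.012, -0.035, 0, 0], [0, -0.022, -0.07, 0, 0], [0, -0.032, -0.105, 0, 0], [0, -0.041, -0.14, 0, 0], [0, -0.041, -0.161, 0, 0]]]}}

```text
time_s: 17.9
tcp_pos: [0.4769, -0.0987, 0.3115]
ee_rot: [[0.969, 0.249, 0.0], [0.249, -0.969, -0.0], [0.0, 0.0, -1.0]]
wrist_force: [1.0, -1.1, -0.2]
gripper_width: 0.996
```

{"api": "play_rows", "payload": {"targets": [[[0, 0, 0, -0.02, 0], [0, 0, 0, -0.05, 0], [0, 0, 0, -0.08, 0], [0, 0, 0, -0.11, 0], [0, 0, 0, -0.12, 0]]]}}

```text
time_s: 18.32
tcp_pos: [0.4759, -0.0966, 0.1867]
ee_rot: [[0.969, 0.248, -0.008], [0.248, -0.969, 0.0], [-0.007, -0.002, -1.0]]
wrist_force: [-0.7, -0.3, -0.6]
gripper_width: 1.001
```

{"api": "play_rows", "payload": {"targets": [[[0, 0, 0, 0, 0], [0, 0, 0, 0, 0]]]}}

```text
time_s: 18.48
tcp_pos: [0.4788, -0.0965, 0.191]
ee_rot: [[0.968, 0.25, -0.0], [0.25, -0.968, -0.001], [-0.001, 0.001, -1.0]]
wrist_force: [0.5, -0.2, 0.3]
gripper_width: 1.001
```

{"api": "play_rows", "payload": {"targets": [[[0, -0.0045, 0.0025, -0.015, 0], [0, -0.0045, 0.0025, -0.04, 0], [0, -0.0045, 0.0025, -0.07, 0], [0, -0.0045, 0.0025, -0.1, 0], [0, -0.0045, 0.0025, -0.118, 0]]]}}

```text
time_s: 18.9
tcp_pos: [0.4743, -0.0936, 0.0722]
ee_rot: [[0.968, 0.25, 0.001], [0.25, -0.968, 0.0], [0.001, 0.0, -1.0]]
wrist_force: [-0.1, -0.6, 1.1]
gripper_width: 1.003
```

{"api": "play_rows", "payload": {"targets": [[[0, 0, 0, 0, 0], [0, 0, 0, 0, 0], [1, 0, 0, 0, 0], [1, 0, 0, 0, 0], [1, 0, 0, 0, 0]]]}}

```text
time_s: 19.32
tcp_pos: [0.4752, -0.0935, 0.0746]
ee_rot: [[0.968, 0.25, 0.004], [0.25, -0.968, 0.0], [0.004, 0.001, -1.0]]
wrist_force: [-0.2, 0.3, 0.1]
gripper_width: 0.852
```

{"api": "play_rows", "payload": {"targets": [[[1, 0, 0, 0, 0], [1, 0, 0, 0, 0], [1, 0, 0, 0, 0], [1, 0, 0, 0, 0], [1, 0, 0, 0, 0]]]}}

```text
time_s: 19.73
tcp_pos: [0.4744, -0.0937, 0.0735]
ee_rot: [[0.968, 0.25, 0.001], [0.25, -0.968, -0.0], [0.001, 0.0, -1.0]]
wrist_force: [0.3, 0.7, 4.5]
gripper_width: 0.651
```

{"api": "play_rows", "payload": {"targets": [[[1, 0, 0, 0, 0], [1, 0, 0, 0.015, 0], [1, 0, 0, 0.035, 0], [1, 0, 0, 0.06, 0], [1, 0, 0, 0.085, 0]]]}}

```text
time_s: 20.15
tcp_pos: [0.4726, -0.0935, 0.1575]
ee_rot: [[0.968, 0.25, -0.004], [0.25, -0.968, 0.0], [-0.004, -0.001, -1.0]]
wrist_force: [0.2, 0.6, -1.3]
gripper_width: 0.656
```

{"api": "play_rows", "payload": {"targets": [[[1, 0, 0.015, 0, 0], [1, 0, 0.045, 0, 0], [1, 0, 0.08, 0, 0], [1, 0, 0.115, 0, 0], [1, 0, 0.15, 0, 0]]]}}

```text
time_s: 20.57
tcp_pos: [0.4727, 0.0576, 0.1571]
ee_rot: [[0.969, 0.249, -0.002], [0.249, -0.969, -0.0], [-0.002, -0.0, -1.0]]
wrist_force: [0.2, -0.4, -2.1]
gripper_width: 0.656
```

{"api": "play_rows", "payload": {"targets": [[[1, 0, 0.035, 0, 0], [1, 0.001, 0.07, 0, 0], [1, 0.002, 0.105, 0, 0], [1, 0.004, 0.14, 0, 0], [1, 0.005, 0.175, 0, 0]]]}}

```text
time_s: 20.98
tcp_pos: [0.4778, 0.2329, 0.1569]
ee_rot: [[0.968, 0.25, -0.002], [0.25, -0.968, -0.001], [-0.002, 0.0, -1.0]]
wrist_force: [0.3, -0.1, -1.3]
gripper_width: 0.648
```

{"api": "play_rows", "payload": {"targets": [[[1, 0, 0.035, 0, 0], [1, 0.001, 0.06, 0, 0], [1, 0.002, 0.085, 0, 0], [1, 0.002, 0.1035, 0, 0], [1, 0.002, 0.1035, 0, 0]]]}}

```text
time_s: 21.4
tcp_pos: [0.4804, 0.3381, 0.1564]
ee_rot: [[0.968, 0.253, -0.001], [0.253, -0.968, 0.0], [-0.001, -0.0, -1.0]]
wrist_force: [0.4, 0.4, -2.3]
gripper_width: 0.65
```

{"api": "play_rows", "payload": {"targets": [[[1, 0, 0, 0, 0], [1, 0, 0, -0.015, 0], [1, 0, 0, -0.035, 0], [1, 0, 0, -0.048, 0], [1, 0, 0, -0.054, 0]]]}}

```text
time_s: 21.82
tcp_pos: [0.4794, 0.3324, 0.1013]
ee_rot: [[0.969, 0.248, -0.004], [0.248, -0.969, -0.004], [-0.005, 0.003, -1.0]]
wrist_force: [0.1, -0.2, -2.3]
gripper_width: 0.649
```

{"api": "play_rows", "payload": {"targets": [[[1, 0, 0, 0, 0], [1, 0, 0, 0, 0], [1, 0, 0, 0, 0]]]}}

```text
time_s: 22.07
tcp_pos: [0.4815, 0.335, 0.1049]
ee_rot: [[0.968, 0.25, 0.001], [0.25, -0.968, 0.001], [0.002, -0.001, -1.0]]
wrist_force: [-0.5, -0.1, -2.5]
gripper_width: 0.653
```

{"api": "play_rows", "payload": {"targets": [[[1, 0, 0, -0.003, 0], [1, 0, 0, -0.006, 0], [1, 0, 0, -0.009, 0], [1, 0, 0, -0.01, 0], [1, 0, 0, -0.01, 0]]]}}

```text
time_s: 22.48
tcp_pos: [0.4813, 0.335, 0.0954]
ee_rot: [[0.968, 0.251, 0.001], [0.251, -0.968, 0.0], [0.001, 0.0, -1.0]]
wrist_force: [-1.6, -2.0, 5.9]
gripper_width: 0.65
```

{"api": "play_rows", "payload": {"targets": [[[1, 0, 0, 0, 0], [0, 0, 0, 0, 0], [0, 0, 0, 0, 0], [0, 0, 0, 0, 0], [0, 0, 0, 0, 0]]]}}

```text
time_s: 22.9
tcp_pos: [0.4809, 0.335, 0.0938]
ee_rot: [[0.968, 0.25, 0.0], [0.25, -0.968, 0.0], [0.0, -0.0, -1.0]]
wrist_force: [0.2, -0.2, 0.3]
gripper_width: 0.872
```

{"api": "play_rows", "payload": {"targets": [[[0, 0, 0, 0, 0], [0, 0, 0, 0, 0], [0, 0, 0, 0, 0], [0, 0, 0, 0, 0], [0, 0, 0, 0, 0]]]}}

```text
time_s: 23.32
tcp_pos: [0.4809, 0.3349, 0.0939]
ee_rot: [[0.968, 0.25, -0.0], [0.25, -0.968, -0.0], [-0.0, 0.0, -1.0]]
wrist_force: [0.1, -0.0, -0.1]
gripper_width: 0.993
```

{"api": "play_rows", "payload": {"targets": [[[0, 0, 0, 0.02, 0], [0, 0, 0, 0.06, 0], [0, 0, 0, 0.1, 0], [0, 0, 0, 0.14, 0], [0, 0, 0, 0.18, 0]]]}}

```text
time_s: 23.73
tcp_pos: [0.4806, 0.3345, 0.276]
ee_rot: [[0.968, 0.25, 0.0], [0.25, -0.968, -0.0], [0.0, 0.0, -1.0]]
wrist_force: [1.6, 1.6, -0.1]
gripper_width: 1.003
```

```bash
python3 - <<'E'
from h import *
t=capture('top')
print(sense()['tcp_pos'])
cv2.imwrite('pics/m9.png',cv2.resize(t,(768,576)))
E
```

```text
[0.48428853 0.33681836 0.28597041]
```

View pics/m9.png

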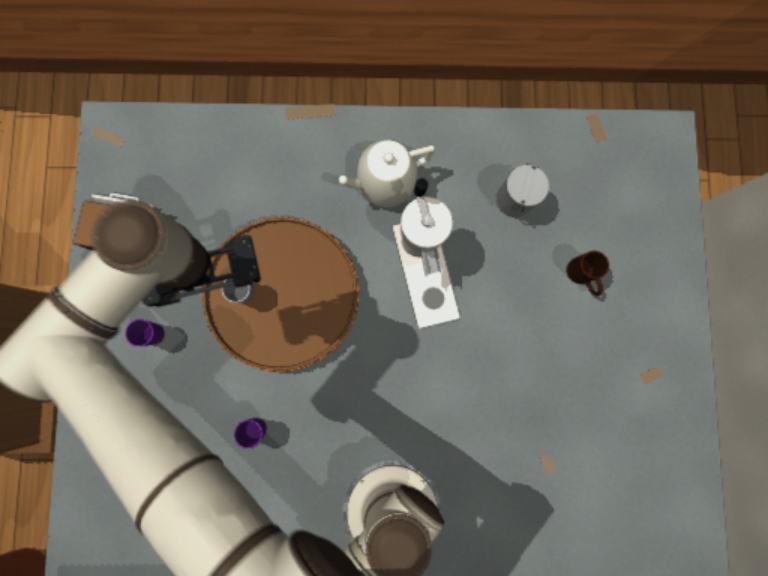

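```bash
python3 -c "
from h import *
s=sense();print(np.round(s['joints'],1))"
```

```text
[ 50.7  16.5  -1.1   0.3 -71.4  53.8]
```

{"api": "play_rows", "payload": {"targets": [[[0, -0.005, -0.04, 0, 0], [0, -0.01, -0.08, 0, 0], [0, -0.015, -0.12, 0, 0], [0, -0.02, -0.16, 0, 0], [0, -0.025, -0.2, 0, 0]]]}}

```text
time_s: 24.2
tcp_pos: [0.4551, 0.1332, 0.2738]
ee_rot: [[0.968, 0.251, 0.0], [0.251, -0.968, 0.0], [0.0, -0.0, -1.0]]
wrist_force: [0.9, 0.2, 0.3]
gripper_width: 0.999
```

{"api": "play_rows", "payload": {"targets": [[[0, 0, -0.04, 0, 0.02], [0, 0, -0.08, 0, 0.04], [0, 0, -0.12, 0, 0.04], [0, 0, -0.16, 0, 0.04], [0, 0, -0.2, 0, 0.04]]]}}

```text
time_s: 24.62
tcp_pos: [0.4553, -0.0669, 0.2741]
ee_rot: [[0.957, 0.289, 0.001], [0.289, -0.957, 0.0], [0.001, 0.0, -1.0]]
wrist_force: [0.6, -0.4, -0.2]
gripper_width: 1.0
```

{"api": "play_rows", "payload": {"targets": [[[0, 0.015, -0.035, 0, 0], [0, 0.03, -0.07, 0, 0], [0, 0.045, -0.105, 0, 0], [0, 0.06, -0.14, 0, 0], [0, 0.075, -0.175, 0, 0]]]}}

```text
time_s: 25.03
tcp_pos: [0.5312, -0.2421, 0.2737]
ee_rot: [[0.958, 0.288, 0.0], [0.288, -0.958, 0.0], [0.0, -0.0, -1.0]]
wrist_force: [-0.5, 1.4, -0.4]
gripper_width: 1.002
```

{"api": "play_rows", "payload": {"targets": [[[0, 0.004, -0.04, 0, 0], [0, 0.008, -0.08, 0, 0], [0, 0.01, -0.12, 0, 0], [0, 0.01, -0.15, 0, 0], [0, 0.01, -0.17, 0, 0]]]}}

```text
time_s: 25.45
tcp_pos: [0.5403, -0.4133, 0.2726]
ee_rot: [[0.958, 0.286, -0.001], [0.286, -0.958, 0.0], [-0.001, -0.001, -1.0]]
wrist_force: [0.6, -0.1, -0.5]
gripper_width: 1.002
```

{"api": "play_rows", "payload": {"targets": [[[0, 0, 0, 0, 0], [0, 0, 0, 0, 0], [0, 0, 0, 0, 0]]]}}

```text
time_s: 25.7
tcp_pos: [0.5408, -0.4097, 0.2735]
ee_rot: [[0.957, 0.289, -0.0], [0.289, -0.957, 0.001], [-0.0, -0.001, -1.0]]
wrist_force: [1.3, -0.2, 0.1]
gripper_width: 1.0
```

```bash
python3 - <<'E'
from h import *
t=capture('top');s=capture('side')
q=sense();print(q['tcp_pos'],q['joints'].round(1) if hasattr(q['joints'],'round') else q['joints'],q['ee_rot'])
montage('m10.png',[(s,350,285),(t,393,181)],r=40,s=390)
E
```

```text
[ 0.54107766 -0.40902765  0.2741985 ] [-23.5  26.3  12.1  -0.  -75.8 130.3] [[ 9.57088949e-01  2.89794185e-01  2.72632051e-04]
 [ 2.89794180e-01 -9.57088987e-01  5.60561285e-05]
 [ 2.77177874e-04  2.53564808e-05 -9.99999961e-01]]
```

View pics/m10.png

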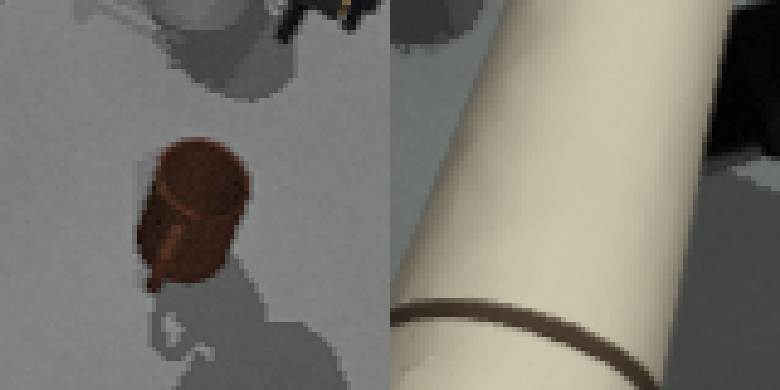

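{"api": "play_rows", "payload": {"targets": [[[0, 0.002, -0.025, 0, 0], [0, 0.002, -0.0335, -0.02, 0], [0, 0.002, -0.0335, -0.06, 0], [0, 0.002, -0.0335, -0.09, 0], [0, 0.002, -0.0335, -0.1, 0]]]}}

```text
time_s: 26.22
tcp_pos: [0.5409, -0.4408, 0.1685]
ee_rot: [[0.957, 0.289, -0.007], [0.289, -0.957, 0.006], [-0.005, -0.008, -1.0]]
wrist_force: [-0.7, 0.8, -1.4]
gripper_width: 1.0
```

{"api": "play_rows", "payload": {"targets": [[[0, 0, 0, 0, 0], [0, 0, 0, 0, 0], [0, 0, 0, 0, 0]]]}}

```text
time_s: 26.47
tcp_pos: [0.5444, -0.444, 0.1771]
ee_rot: [[0.957, 0.29, 0.004], [0.29, -0.957, -0.003], [0.003, 0.004, -1.0]]
wrist_force: [0.2, -0.2, -0.1]
gripper_width: 1.003
```

{"api": "play_rows", "payload": {"targets": [[[0, -0.0005, 0.001, -0.02, 0], [0, -0.0005, 0.001, -0.045, 0], [0, -0.0005, 0.001, -0.07, 0], [0, -0.0005, 0.001, -0.095, 0], [0, -0.0005, 0.001, -0.109, 0]]]}}

```text
time_s: 26.88
tcp_pos: [0.5428, -0.4424, 0.0648]
ee_rot: [[0.957, 0.289, 0.001], [0.289, -0.957, -0.0], [0.001, 0.0, -1.0]]
wrist_force: [-0.5, 0.3, -0.5]
gripper_width: 1.0
```

{"api": "play_rows", "payload": {"targets": [[[0, 0, 0, 0, 0], [0, 0, 0, 0, 0], [1, 0, 0, 0, 0], [1, 0, 0, 0, 0], [1, 0, 0, 0, 0]]]}}

```text
time_s: 27.3
tcp_pos: [0.5434, -0.4432, 0.0672]
ee_rot: [[0.957, 0.289, 0.003], [0.289, -0.957, -0.002], [0.003, 0.003, -1.0]]
wrist_force: [-0.5, 0.1, -0.3]
gripper_width: 0.853
```

{"api": "play_rows", "payload": {"targets": [[[1, 0, 0, 0, 0], [1, 0, 0, 0, 0], [1, 0, 0, 0, 0], [1, 0, 0, 0, 0], [1, 0, 0, 0, 0]]]}}

```text
time_s: 27.72
tcp_pos: [0.5428, -0.443, 0.0659]
ee_rot: [[0.957, 0.289, 0.001], [0.289, -0.957, -0.001], [0.001, 0.001, -1.0]]
wrist_force: [0.1, 0.2, 5.0]
gripper_width: 0.717
```

{"api": "play_rows", "payload": {"targets": [[[1, 0, 0, 0.01, 0], [1, 0, 0, 0.03, 0], [1, 0, 0, 0.06, 0], [1, 0, 0, 0.09, 0], [1, 0, 0, 0.11, 0]]]}}

```text
time_s: 28.13
tcp_pos: [0.5425, -0.4427, 0.1771]
ee_rot: [[0.957, 0.289, 0.001], [0.289, -0.957, -0.001], [0.001, 0.001, -1.0]]
wrist_force: [0.4, -0.2, -3.2]
gripper_width: 0.718
```

{"api": "play_rows", "payload": {"targets": [[[1, -0.008, 0.015, 0, 0], [1, -0.022, 0.045, 0, 0], [1, -0.037, 0.075, 0, 0], [1, -0.052, 0.105, 0, 0], [1, -0.067, 0.135, 0, 0]]]}}

```text
time_s: 28.55
tcp_pos: [0.4735, -0.3059, 0.1738]
ee_rot: [[0.958, 0.288, -0.003], [0.288, -0.958, 0.002], [-0.002, -0.002, -1.0]]
wrist_force: [-0.1, 0.9, -2.1]
gripper_width: 0.715
```

{"api": "play_rows", "payload": {"targets": [[[1, -0.015, 0.03, 0, 0], [1, -0.03, 0.06, 0, 0], [1, -0.043, 0.09, 0, 0], [1, -0.053, 0.12, 0, 0], [1, -0.055, 0.155, 0, 0]]]}}

```text
time_s: 28.97
tcp_pos: [0.4172, -0.1515, 0.1742]
ee_rot: [[0.958, 0.286, -0.003], [0.286, -0.958, 0.001], [-0.003, -0.002, -1.0]]
wrist_force: [1.2, 1.1, -2.8]
gripper_width: 0.721
```

{"api": "play_rows", "payload": {"targets": [[[1, 0, 0.035, 0, 0], [1, 0, 0.07, 0, 0], [1, 0.002, 0.105, 0, 0], [1, 0.007, 0.14, 0, 0], [1, 0.015, 0.175, 0, 0]]]}}

```text
time_s: 29.38
tcp_pos: [0.4336, 0.0237, 0.1746]
ee_rot: [[0.958, 0.288, -0.002], [0.288, -0.958, 0.0], [-0.002, -0.001, -1.0]]
wrist_force: [0.3, -0.9, -2.2]
gripper_width: 0.721
```

{"api": "play_rows", "payload": {"targets": [[[1, 0.01, 0.035, 0, 0], [1, 0.02, 0.07, 0, 0], [1, 0.032, 0.105, 0, 0], [1, 0.044, 0.14, 0, 0], [1, 0.05, 0.165, 0, 0]]]}}

```text
time_s: 29.8
tcp_pos: [0.4858, 0.1901, 0.1744]
ee_rot: [[0.957, 0.29, -0.0], [0.29, -0.957, 0.0], [-0.0, -0.0, -1.0]]
wrist_force: [0.4, 0.3, -2.3]
gripper_width: 0.715
```

{"api": "play_rows", "payload": {"targets": [[[1, 0, 0.015, 0, 0], [1, 0, 0.015, 0, 0], [1, 0, 0.015, 0, 0], [1, 0, 0.015, 0, 0], [1, 0, 0.015, 0, 0]]]}}

```text
time_s: 30.22
tcp_pos: [0.4847, 0.201, 0.1748]
ee_rot: [[0.958, 0.287, -0.001], [0.287, -0.958, -0.001], [-0.001, 0.0, -1.0]]
wrist_force: [-0.3, -0.3, -3.5]
gripper_width: 0.717
```

{"api": "play_rows", "payload": {"targets": [[[1, 0, 0, -0.015, 0], [1, 0, 0, -0.035, 0], [1, 0, 0, -0.052, 0], [1, 0, 0, -0.062, 0], [1, 0, 0, -0.066, 0]]]}}

```text
time_s: 30.63
tcp_pos: [0.4845, 0.2009, 0.1075]
ee_rot: [[0.958, 0.287, -0.003], [0.287, -0.958, -0.002], [-0.003, 0.001, -1.0]]
wrist_force: [-0.3, -0.2, -2.6]
gripper_width: 0.715
```

{"api": "play_rows", "payload": {"targets": [[[1, 0, 0, 0, 0], [1, 0, 0, 0, 0], [1, 0, 0, -0.003, 0], [1, 0, 0, -0.005, 0], [1, 0, 0, -0.007, 0]]]}}

```text
time_s: 31.05
tcp_pos: [0.4856, 0.2026, 0.1024]
ee_rot: [[0.957, 0.289, 0.001], [0.289, -0.957, 0.001], [0.001, -0.0, -1.0]]
wrist_force: [-0.0, -0.3, -3.2]
gripper_width: 0.718
```

{"api": "play_rows", "payload": {"targets": [[[1, 0, 0, 0, 0], [1, 0, 0, -0.001, 0], [1, 0, 0, -0.002, 0], [1, 0, 0, -0.003, 0], [1, 0, 0, -0.003, 0]]]}}

```text
time_s: 31.47
tcp_pos: [0.4855, 0.2025, 0.0999]
ee_rot: [[0.957, 0.289, 0.0], [0.289, -0.957, -0.0], [0.0, 0.0, -1.0]]
wrist_force: [-2.2, -0.1, 3.4]
gripper_width: 0.718
```

Contact; release, lift and move clear.

{"api": "play_rows", "payload": {"targets": [[[0, 0, 0, 0, 0], [0, 0, 0, 0, 0], [0, 0, 0, 0, 0], [0, 0, 0, 0, 0], [0, 0, 0, 0, 0]]]}}

```text
time_s: 31.88
tcp_pos: [0.4855, 0.2024, 0.0989]
ee_rot: [[0.957, 0.289, 0.0], [0.289, -0.957, 0.0], [0.0, -0.0, -1.0]]
wrist_force: [-0.1, 0.4, -0.2]
gripper_width: 0.969
```

{"api": "play_rows", "payload": {"targets": [[[0, 0, 0, 0, 0], [0, 0, 0, 0, 0], [0, 0, 0, 0, 0], [0, 0, 0, 0, 0], [0, 0, 0, 0, 0]]]}}

```text
time_s: 32.3
tcp_pos: [0.4854, 0.2024, 0.0989]
ee_rot: [[0.957, 0.289, -0.0], [0.289, -0.957, -0.0], [-0.0, 0.0, -1.0]]
wrist_force: [0.0, 0.2, -0.2]
gripper_width: 0.999
```

{"api": "play_rows", "payload": {"targets": [[[0, 0, 0, 0.02, 0], [0, 0, 0, 0.05, 0], [0, 0, 0, 0.09, 0], [0, 0, 0, 0.13, 0], [0, 0, 0, 0.17, 0]]]}}

```text
time_s: 32.72
tcp_pos: [0.485, 0.202, 0.2708]
ee_rot: [[0.957, 0.289, -0.0], [0.289, -0.957, -0.0], [-0.0, 0.0, -1.0]]
wrist_force: [1.0, 1.0, -0.2]
gripper_width: 1.002
```

{"api": "play_rows", "payload": {"targets": [[[0, -0.01, -0.04, 0.02, 0], [0, -0.02, -0.08, 0.04, 0], [0, -0.03, -0.12, 0.04, 0], [0, -0.04, -0.16, 0.04, 0], [0, -0.05, -0.2, 0.04, 0]]]}}

```text
time_s: 33.13
tcp_pos: [0.436, 0.0071, 0.3097]
ee_rot: [[0.957, 0.29, 0.002], [0.29, -0.957, 0.001], [0.002, -0.0, -1.0]]
wrist_force: [0.5, -0.8, -0.5]
gripper_width: 1.001
```

{"api": "play_rows", "payload": {"targets": [[[0, 0, -0.04, 0, 0], [0, 0, -0.08, 0, 0], [0, 0, -0.12, 0, 0], [0, 0, -0.16, 0, 0], [0, 0, -0.2, 0, 0]]]}}

```text
time_s: 33.55
tcp_pos: [0.4363, -0.1934, 0.3092]
ee_rot: [[0.957, 0.289, 0.001], [0.289, -0.957, 0.0], [0.001, 0.0, -1.0]]
wrist_force: [0.2, -0.1, 0.2]
gripper_width: 1.0
```

{"api": "play_rows", "payload": {"targets": [[[0, 0, 0, 0, 0], [0, 0, 0, 0, 0], [0, 0, 0, 0, 0], [0, 0, 0, 0, 0], [0, 0, 0, 0, 0]]]}}

```text
time_s: 33.97
tcp_pos: [0.4371, -0.1903, 0.3091]
ee_rot: [[0.957, 0.291, 0.0], [0.291, -0.957, 0.0], [0.0, 0.0, -1.0]]
wrist_force: [0.1, -0.1, 0.2]
gripper_width: 0.999
```

```bash
python3 - <<'E'
from h import *
t=capture('top');s=capture('side')
print(sense()['tcp_pos'],sense()['wrist_force'],proj('side',[.481,.27,.08]))
a=cv2.resize(t[60:260,120:420],(600,400));b=cv2.resize(s[100:260,140:380],(600,400))
cv2.imwrite('pics/m11.png',cv2.resize(np.vstack([a,b]),(450,600)))
E
```

```text
[ 0.43711253 -0.19037988  0.30908819] [-0.01855124 -0.28360062  0.39304107] [213.49560115 169.81254645]
```

View pics/m11.png

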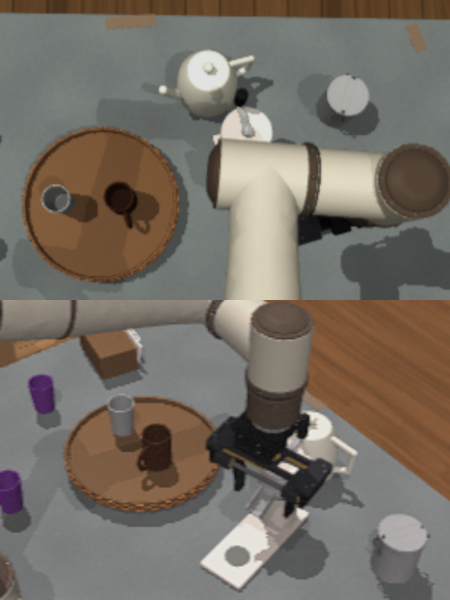

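```bash
python3 -c "
from station import *
print(finish_job())"
```

```text
the job is handed in; nothing more can be done
None
```

The job is handed in, at about 34 s of the 210 s; the hand-in reports no verdict.

**What I did**
- I stood the steel cup on the grey disc, let go of it and took the arm clear.
- I gripped the knob and turned the crank three full turns clockwise, in twelve quarter-turn moves. The largest wrist force I read between moves was about 11 N.
- I put the cup back on the tray, then stood the brown mug beside it. I saw only one brown mug on the dresser in any view.

**Last checks**
- **Crank:** the tool came back to within 1 mm of where it first gripped the knob, and the knob looked unmoved from its start in both views. The crank angle itself can't be read directly.
- **Cup during cranking:** it was still on the disc after the first and third turns.
- **Tray:** the final pictures show the cup and the mug upright inside the rim. From where I released them, the cup is about 82 mm and the mug about 51 mm from the tray's centre, against the 130 mm allowed.
- **Kettle and caddy:** they look where they were; I judged this by eye and did not measure it.
- **Robot:** the arm is clear of everything, with wrist force near 0.

No check failed or disagreed. I viewed 13 pictures of the 14 allowed.

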